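Wedge a turbine housing tight in its bench fixture

ROBOT

A 6-joint arm with a two-finger parallel gripper is mounted at the origin on the work surface. World frame = base frame: x ahead of the robot, y to its left, z up, the work surface at z = 0. Lengths are in m, angles in rad, forces in N, time in s.
With the tool pointing down it reaches from about 0.35 to 0.8 m from the base axis. Payload 7.3 kg.
Tool frame: the origin (TCP) lies at the very end of the fingers, on their centre line; the grasp point (between the pads) lies 19 mm behind it (env.grasp_offset is the distance from the TCP to the grasp point, in m); z points along the fingers, x is the direction in which the jaws open and shut, and the axes are right-handed (so a half turn about z gives the same grasp; the last joint's range is limited). The gripper opens to 85 mm and grips with 20 to 120 N. Pads are 22 mm wide; open, the fingers measure 114 mm over their backs; the gripper's body (76 mm by 85 mm) begins 54 mm behind the grasp point. The pads swing forward as they close: fully open they stand 13 mm farther back than shut.
Start: joints at [1.12, 0.342, 1.524, -0, 1.275, -0.146], TCP at [0.158, 0.501, 0.231] pointing down, gripper open.
Joint ranges: [-2.53, 2.53], [-0.77, 2.02], [0.04, 2.7], [-1, 4.14], [0.28, 2.66], [-3.11, 3.11]. Speed limits (rad/s): [2.57, 2.57, 3.14, 3.14, 3.14, 3.14].

INTERFACE

Orientations are given as a unit quaternion [x, y, z, w].
In Python, from bench import env, snapshot, camera_model, ticket, spot_in, trace, mark_of gives the robot as it stands. The module is installed in compiled form; this text tells all that it offers.
- The arm moves only by the shell command python3 -m handwheel 'ROWS' [FORCE]. ROWS is JSON, a list of rows, each an object with "twist": the turn, a rotation vector about the tool's x, y, z in rad, a list of three; "dp": the shift along the tool's x, y, z in mm, a list of three; "jaw": the closure, from -1 (fully open) to 1 (shut). In form: [{"twist": [wx, wy, wz], "dp": [x, y, z], "jaw": jaw}, ...]. A call has 1 to 5 rows; each row is the pose to reach, as a shift and turn from the pose commanded when the call began, along the tool's axes at that moment; what a row does not reach only later rows make up. A row lasts 1/8 s, in which the tool goes at most 62.5 mm and 10.7 degrees, less where a joint would pass 70% of its speed; a pose out of reach is approached as far as the arm can. A call with a gripper value outside its range is refused whole. The fingers move at their own pace and stop on an object; FORCE is the grip in N (left out, the last holds). Time passes only in rows, so rows that repeat a pose let the fingers close. It gives the time, the measured TCP pose, the force and the opening at its end, in the units of the state.
- env.sense(): the state, without advancing time (a new reading comes with each control period).
- snapshot(name): name is "scene" or "top" or "wrist"; returns (picture, depth): 420x560x3 uint8, blue, green, red; 420x560 float32, m along the optical axis (not along the pixel's ray), 0 where there is no reading.
- camera_model(name): a dict with "camera_matrix" (3x3 intrinsics, pixels), "cam_to_world" (4x4, takes a point from camera to world coordinates). Camera axes: x right, y down, z forward; pixel columns grow to the right and rows downward; lengths in m; the calibration is good to about 2 mm. A picture is of the moment at which its call begins: read the wrist's pose just before it. camera_model takes no time and is no camera call; for the wrist camera it gives the pose at the moment of the call.
- ticket.finish_job(): hands the job in, once; it reports no verdict.
Trained networks look in the newest picture that a camera, given by its name, has taken for a name from the list of things; names that differ only in an ending like _2 or _b are one class to them, and where a whole thing is asked for, a point or a joint stands for the part that bears it (a point fixed in the world has none). Each returns a list of dicts, best first, with "conf" (0 to 1); they miss things now and then, are a little off and sometimes report something else, mostly with a low value. They report only what shows in the picture. A call takes as long as a camera call. They do not tell look-alikes from the thing itself.
- spot_in(camera, label): "centre" ([x, y, z] in m, in the coordinates of the camera as it stood for that picture, good to about 4 mm: the middle of the surface that is visible of it).
- trace(camera, label): "pixels" (420x560 bool, what is visible of it).
- mark_of(camera, label): "centre" ([x, y, z] in m, in the coordinates of the camera as it stood for that picture, good to about 4 mm: a listed point, or the origin of a listed thing).
The state is a dict: "t": time; "q": joint angles; "joint_velocities": joint speeds; "joint_torque": joint torques, N m; "position": TCP position; "tcp_rot": TCP orientation; "force": force on the tool from outside, world axes, zero at the start; "wrist_torque": the same for the moment, N m; "gripper_width": finger opening in m.
Only numpy, scipy, OpenCV 4.12 (cv2) and the standard library are available. Lean on these libraries where they do the work, as an engineer would, in place of code of your own. Each camera call takes 0.05 s, during which the arm holds its last target. There are 200 camera calls.

TASK

Slide the loose turbine housing on the fixture plate fully home into the corner, its foot flange square against both the long stop rail and the short end stop. Then start the steel wedge, thin end first and lying flat on the plate, in the tapered slot between the flange and the slanted rail, let go of it, and tap its thick end with the end of the brass bar until it locks tight and holds the housing clamped. Finally lay the bar down flat, clear of the wedge, and leave the other things on the bench as they are.

Things in the scene. Friction and masses are not known exactly. Their poses are not given: they have to be found in the camera images.
- fixture: Steel fixture plate bolted to the bench, 240 x 145 x 12 mm. Origin: bench level, below the middle of the housing's foot when that is home. +x: the way the wedge is driven; +y: towards the long stop rail, roughly away from the robot; z up. Plate: x -150 to 90, y -85 to 60 mm. The slot's mouth looks to -x, where the plate is bare. Friction of housing, wedge and fixture on each other is about 0.3.
- stop_rail (a point): Middle of the long stop rail's face, at the plate: fixture x 0, y 32 mm. The rail is 90 mm long (fixture x -45 to 45), 18 mm wide (y 32 to 50), 16 mm high above the plate. The home flange lies flat against it.
- end_stop (a point): Middle of the end stop's face, at the plate: fixture x 45, y 5 mm. Block x 45 to 63, y -15 to 25 mm, 16 mm high above the plate. The home flange's end lies against it.
- rail: Slanted steel rail fixed on the plate, 110 x 24 x 16 mm high. Origin: inner (slot) face, half way along, at the plate; axes as the fixture's. It is set at fixture x 0, y -49.1 mm, give or take 1.2 mm. The inner face slants 1 in 10, so the slot to the home flange (whose edge is at y -32) narrows towards +x: nominally 22.6 mm wide at x -55 (mouth), 17.1 at x 0, 11.6 at x 55 mm.
- housing: Loose turbine housing, rusty brown, about 1 kg, on a foot flange 90 (x) x 64 (y) x 14 mm. Origin: centre of the foot's underside; when home at fixture x 0, y 0 with axes as the fixture's. Neck 64 x 36 mm, then round scroll (axis along y, 60 mm up, 72 mm diameter, y -20 to 20), top 96 mm up. Starts 15 to 35 mm short of the end stop, 5 to 9 mm off the stop rail. Slides with about 3 N.
- housing_ring (a point): Centre of the ring on the housing's slot side, 58 mm diameter, its face at housing y -26 mm (bolt heads to -29), 60 mm above the foot's underside. On the other side an outlet of 52 mm diameter reaches to y 41 mm, above the stop rail.
- wedge: Loose steel wedge, 140 x 22 x 22 mm high, about 0.45 kg, flat. Origin: underside, mid-length, on the shank's axis; +x to the thin end. x -70 to -25: parallel shank 22 mm wide (y -11 to 11). From there to x 70 the +y face (for the flange) stays straight at y 11; the -y face tapers 1 in 10, matching the slanted rail, to y -1.5. Centre of mass near x -5.
- wedge_tip (a point): Middle of the wedge's thin end face (12.5 mm thick, 22 mm high). With the housing home the wedge first touches both sides with this point about 46 mm past the fixture's x 0 (34 to 58 mm, as the rail is set); after that it goes only a millimetre or so further before it is tight.
- wedge_butt (a point): Middle of the wedge's thick end face (22 x 22 mm), the one to tap. Blows or pushes of 15 to 25 N make the wedge tight; then it no longer advances and stays by friction.
- bar: Square brass knocking bar, 130 x 20 x 20 mm, 0.44 kg, lying on the bench; wedge and bar lie one to the left and one to the right of the fixture, either way. Origin: centre of its underside; x along its length.
- impeller: Aluminium compressor wheel, 56 mm diameter, 34 mm high, standing on its back face; bystander. Origin under its centre.
- rotor: Turbine wheel with shaft standing upright in a wooden block 70 x 70 mm, 122 mm high in all; bystander. Origin under its centre.
- back_plate: Round aluminium back plate, 84 mm diameter, 14 mm high, with a bore, lying flat; bystander. Origin under its centre.
- wrench: Steel open-end wrench, 170 mm long, 10 mm thick, lying flat; bystander. Origin under its middle.
- spray_can: Blue spray can, 66 mm diameter, 190 mm tall; bystander. Origin under its centre.
- case: Yellow instrument case, 160 x 70 x 28 mm; bystander. Origin under its centre.
- bearing: Brass bearing ring, 36 mm diameter, 12 mm high; bystander. Origin under its centre.
Mind the look-alikes: they are no part of the job. Leave any green, purple or red look-alike of the wedge alone.

How it is judged:
On the way, in this order (a step that is already met when the one before it is completed fails the run):
1. the housing stands home in the corner: flange within 4 mm of the stop rail and of the end stop, square to within 0.05 rad, upright (x of housing in the frame of fixture between -0.004 and 0.004 m and y of housing in the frame of fixture between -0.004 and 0.004 m and angle between the x axis of housing and the x axis of fixture, either way round below 0.05 rad and angle between housing's own z axis and vertical below 0.05 rad), for 0.2 s.
2. the wedge lies flat and in line (0.2 rad) in the slot's mouth, thin end in between flange and slanted rail, let go (x of wedge_tip in the frame of fixture between -0.045 and 0.085 m and height (world z) of wedge between 0.008 and 0.018 m and y of wedge_tip in the frame of fixture between -0.058 and -0.03 m and angle between wedge's own z axis and vertical below 0.08 rad and angle between the x axis of wedge and the x axis of fixture, either way round below 0.2 rad and contact force between the fingers and wedge below 0.3 N), for 0.2 s.
3. the brass bar drives the wedge in the slot (more than 5 N) (x of wedge_tip in the frame of fixture between -0.045 and 0.085 m and height (world z) of wedge between 0.008 and 0.018 m and y of wedge_tip in the frame of fixture between -0.058 and -0.03 m and angle between wedge's own z axis and vertical below 0.08 rad and angle between the x axis of wedge and the x axis of fixture, either way round below 0.2 rad and contact force between bar and wedge above 5 N).
At the end, for the whole second after the job is handed in: Housing home: within 4 mm of both stops, square within 0.05 rad, upright. Wedge flat in the slot, thin end 25 to 85 mm past its middle, pressing by itself on housing and slanted rail with over 15 N each. Bar laid level (0.12 rad), below 35 mm, off the wedge. All at rest (all of step 1 and x of wedge_tip in the frame of fixture between -0.045 and 0.085 m and height (world z) of wedge between 0.008 and 0.018 m and y of wedge_tip in the frame of fixture between -0.058 and -0.03 m and angle between wedge's own z axis and vertical below 0.08 rad and angle between the x axis of wedge and the x axis of fixture, either way round below 0.2 rad and x of wedge_tip in the frame of fixture above 0.025 m and contact force between wedge and housing above 15 N and contact force between wedge and rail above 15 N and linear speed of each of housing, wedge below 0.01 m/s and contact force between bar and wedge below 0.2 N and height (world z) of bar below 0.035 m and angle between bar's own x axis and vertical between 1.45 and 1.69 rad and linear speed of bar below 0.02 m/s); the robot touches nothing.
It fails at once if a bystander is moved by more than 25 mm (distance of any of impeller, rotor, back_plate, wrench, spray_can, case, bearing from where it was at the start of the episode above 0.025 m).
It fails at once if the housing is tipped by more than 0.25 rad (angle between housing's own z axis and vertical above 0.25 rad).
It also fails if it takes over 72 s, if anything falls off the work surface, if the arm or the gripper's body presses on something with over 40 N, if the wrist force passes 120 N, or if a joint passes its speed limit or range.

## Working session

There is one attempt and no reset: what is moved stays moved. The work goes in short steps, Python scripts to look and compute and a shell command to move; the robot and the scene stay as the last step left them, time stands still between calls to the robot, and variables do not carry over. Pictures are saved under pics/ and viewed, about 8 in all and at most 12, crops included, and the job is handed in when it is done.

```bash
mkdir -p pics; cat > h.py <<'E'
import numpy as np, cv2
from bench import env, snapshot, camera_model, ticket, spot_in, trace, mark_of
from scipy.spatial.transform import Rotation as R
def w(cam,p,M=None):
    T=camera_model(cam)['cam_to_world'] if M is None else M
    T=np.array(T); return T[:3,:3]@np.array(p)+T[:3,3]
def cloud(cam,d):
    K=np.array(camera_model(cam)['camera_matrix']);T=np.array(camera_model(cam)['cam_to_world'])
    v,u=np.mgrid[:420,:560]; P=np.stack([(u-K[0,2])/K[0,0]*d,(v-K[1,2])/K[1,1]*d,d],-1)
    return P@T[:3,:3].T+T[:3,3]
def plan(p,yaw):
    """tool-frame dp (mm) and twist from current pose to p with tool down and tool x at yaw (mod pi)"""
    s=env.sense(); r=R.from_quat(s['tcp_rot']); 
    best=None
    for k in (0,1):
        y=yaw+k*np.pi; g=R.from_matrix(np.array([[np.cos(y),np.sin(y),0],[np.sin(y),-np.cos(y),0],[0,0,-1]]).T)
        t=(r.inv()*g).as_rotvec()
        if best is None or np.linalg.norm(t)<np.linalg.norm(best): best=t
    print('dp',np.round(r.inv().apply(np.array(p)-s['position'])*1000,1),'twist',np.round(best,3))
E
python3 - <<'E'
from h import *
for c in ('top','scene'):
    im,d=snapshot(c); cv2.imwrite(f'pics/{c}0.png',im); np.save(f'{c}0.npy',d)
    for n in ['fixture','housing','wedge','wedge_tip','wedge_butt','bar','stop_rail','end_stop','rail','housing_ring']:
        for o in mark_of(c,n)[:3]:
            T=np.array(camera_model(c)['cam_to_world']);K=np.array(camera_model(c)['camera_matrix']);q=K@np.array(o['centre'])
            print(c,n,round(o['conf'],2),np.round(w(c,o['centre']),4),np.round(q[:2]/q[2]))
s=env.sense();print(s)
E
```

```text
top fixture 0.62 [ 0.6029 -0.0633 -0.0013] [298. 183.]
top housing 0.85 [ 0.5956 -0.0315  0.013 ] [288. 185.]
top wedge 0.92 [ 0.3027  0.3872 -0.0005] [160. 273.]
top wedge 0.63 [0.4916 0.2897 0.0013] [192. 216.]
top wedge 0.63 [0.3787 0.0065 0.0036] [277. 250.]
top wedge_tip 0.71 [0.303  0.1527 0.009 ] [231. 274.]
top wedge_tip 0.59 [0.3734 0.3978 0.0133] [157. 251.]
top wedge_tip 0.54 [0.5247 0.2324 0.0048] [209. 206.]
top wedge_butt 0.76 [0.4614 0.3539 0.0117] [171. 225.]
top wedge_butt 0.71 [0.4086 0.2426 0.0141] [204. 241.]
top wedge_butt 0.54 [0.2321 0.3817 0.0144] [160. 295.]
top bar 0.8 [ 0.4809 -0.4012 -0.0021] [400. 220.]
top bar 0.7 [ 0.5689 -0.0342  0.0741] [289. 189.]
top stop_rail 0.85 [ 0.6347 -0.061   0.0141] [297. 173.]
top stop_rail 0.29 [ 0.4814 -0.4005 -0.0008] [400. 220.]
top end_stop 0.63 [ 0.6119 -0.1064  0.0115] [311. 180.]
top rail 0.78 [ 0.5541 -0.0625  0.0106] [298. 197.]
top rail 0.17 [0.4594 0.353  0.0127] [171. 225.]
top housing_ring 0.7 [ 0.5698 -0.0346  0.0761] [289. 189.]
top housing_ring 0.29 [ 0.6367 -0.0583  0.0142] [296. 173.]
scene fixture 0.75 [
[... 969 characters left out ...]
2] [288. 223.]
{'t': 1.1, 'q': array([ 1.12000660e+00,  3.41994774e-01,  1.52408735e+00,  7.84948489e-06,
        1.27540604e+00, -1.46014875e-01]), 'joint_velocities': array([-0.00204576, -0.00032301, -0.00066937,  0.00115969,  0.00113992,
        0.00044772]), 'joint_torque': array([-6.80255398e-04, -4.33562636e+01, -2.46275085e+01, -2.46418076e-04,
        3.52170628e-05, -1.07835899e-05]), 'position': array([0.15753516, 0.50083094, 0.23132865]), 'tcp_rot': array([ 8.06250762e-01,  5.91573922e-01,  4.44133679e-05, -2.77672206e-05]), 'force': array([ 0.58941801, -0.24400158, -0.45498074]), 'wrist_torque': array([-0.02126442, -0.0015515 ,  0.00220643]), 'gripper_width': 0.08566315038408658}
```

View pics/top0.png

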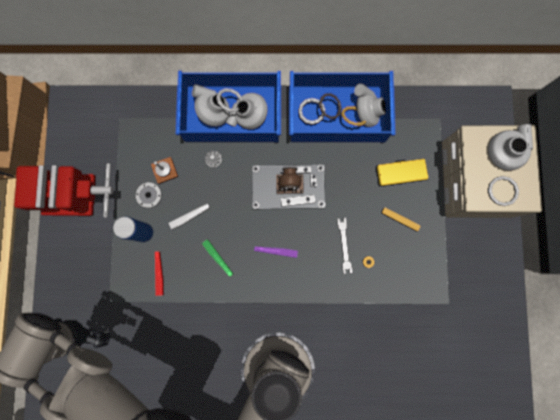

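View pics/scene0.png

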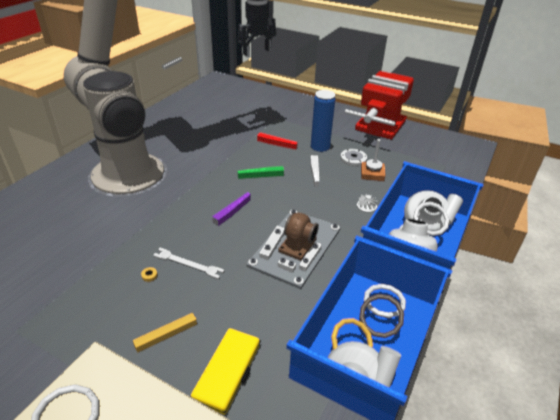

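Candidates for the wedge (top view): grey/white at (189,216), red (160,273), green (217,257) and purple (277,251). The bare-steel grey one fits and the coloured ones are look-alikes. I'll confirm it with the wrist camera. The slot's mouth faces world +y, on the wedge's side.

```bash
python3 - <<'E'
from h import *
T=np.array(camera_model('wrist')['cam_to_world']);s=env.sense();r=R.from_quat(s['tcp_rot'])
print(np.round(r.inv().apply(T[:3,3]-s['position']),3));print(np.round(r.as_matrix().T@T[:3,:3],2));print(camera_model('wrist')['camera_matrix'])
plan([0.48,0.27,0.30],np.radians(90)); plan([0.56,-0.04,0.32],np.radians(90))
E
```

```text
[-0.001 -0.068 -0.142]
[[ 1.    0.    0.  ]
 [-0.    0.96  0.26]
 [-0.   -0.26  0.96]]
[[339.20089279   0.         279.00625348]
 [  0.         339.20089279 208.484655  ]
 [  0.           0.           1.        ]]
dp [-123.4  376.9  -68.7] twist [ 0.    -0.    -0.305]
dp [-395.1  546.2  -88.7] twist [ 0.    -0.    -0.305]
```

```bash
python3 -m handwheel '[{"twist":[0,0,-0.15],"dp":[-18,54,-20],"jaw":-1},{"twist":[0,0,-0.305],"dp":[-36,108,-40],"jaw":-1},{"twist":[0,0,-0.305],"dp":[-54,162,-60],"jaw":-1},{"twist":[0,0,-0.305],"dp":[-72,216,-69],"jaw":-1},{"twist":[0,0,-0.305],"dp":[-92,270,-69],"jaw":-1}]'
python3 - <<'E'
from h import *
plan([0.48,0.20,0.30],np.radians(90))
im,d=snapshot('wrist'); cv2.imwrite('pics/w1.png',im); np.save('w1.npy',d)
for n in ['wedge','wedge_tip','wedge_butt']:
    for o in mark_of('wrist',n)[:4]:
        K=np.array(camera_model('wrist')['camera_matrix']);q=K@np.array(o['centre'])
        print(n,round(o['conf'],2),np.round(w('wrist',o['centre']),4),np.round(q[:2]/q[2]))
E
```

```text
t: 1.72
position: [0.3891, 0.331, 0.3014]
tcp_rot: [0.707, 0.707, 0.001, 0.0]
force: [-0.6, 0.5, -0.6]
gripper_width: 0.0857
dp [-131.1   90.8    1.4] twist [ 0.002 -0.001  0.   ]
wedge 0.62 [0.3795 0.014  0.0013] [ 37. 161.]
wedge 0.6 [ 0.4867  0.2864 -0.0022] [249. 237.]
wedge 0.56 [ 0.3516  0.1975 -0.004 ] [178. 138.]
wedge_tip 0.91 [0.522  0.2291 0.0086] [207. 266.]
wedge_tip 0.83 [0.3822 0.0709 0.0049] [ 79. 165.]
wedge_tip 0.78 [0.3724 0.3921 0.0157] [329. 158.]
wedge_tip 0.56 [0.2976 0.1535 0.0105] [133.  96.]
wedge_butt 0.97 [0.4513 0.3505 0.0083] [294. 218.]
wedge_butt 0.7 [0.4011 0.2442 0.0138] [211. 181.]
wedge_butt 0.63 [0.2286 0.3822 0.0139] [323.  33.]
```

View pics/w1.png

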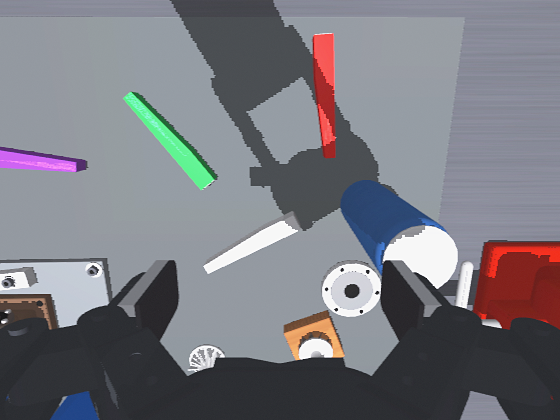

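The grey steel wedge is the one at (252,243), thin end at (207,268) and butt at (294,218). The red, green and purple ones are look-alikes. Next is the fixture.

```bash
python3 -m handwheel '[{"twist":[0,0,0],"dp":[-48,36,0],"jaw":-1},{"twist":[0,0,0],"dp":[-96,72,0],"jaw":-1},{"twist":[0,0,0],"dp":[-144,108,0],"jaw":-1},{"twist":[0,0,0],"dp":[-192,144,0],"jaw":-1},{"twist":[0,0,0],"dp":[-240,180,0],"jaw":-1}]'
python3 -m handwheel '[{"twist":[0,0,0],"dp":[-44,30,0],"jaw":-1},{"twist":[0,0,0],"dp":[-88,60,0],"jaw":-1},{"twist":[0,0,0],"dp":[-131,91,0],"jaw":-1},{"twist":[0,0,0],"dp":[-131,91,0],"jaw":-1}]'
python3 - <<'E'
from h import *
im,d=snapshot('wrist'); cv2.imwrite('pics/w2.png',im); np.save('w2.npy',d); np.save('w2c.npy',cloud('wrist',d))
print(env.sense()['position'])
for n in ['fixture','housing','stop_rail','end_stop','rail','housing_ring']:
    for o in mark_of('wrist',n)[:2]:
        K=np.array(camera_model('wrist')['camera_matrix']);q=K@np.array(o['centre'])
        print(n,round(o['conf'],2),np.round(w('wrist',o['centre']),4),np.round(q[:2]/q[2]))
E
```

```text
t: 2.55
position: [0.5679, 0.0925, 0.3005]
tcp_rot: [0.706, 0.708, 0.0, -0.0]
force: [0.9, 0.6, -0.5]
gripper_width: 0.0856
t: 3.05
position: [0.6596, -0.0403, 0.2985]
tcp_rot: [0.708, 0.706, -0.001, -0.001]
force: [-0.3, 0.2, -0.5]
gripper_width: 0.0855
[ 0.65880953 -0.03840397  0.29903755]
fixture 0.62 [0.6817 0.2231 0.0042] [477. 188.]
housing 0.78 [ 0.5987 -0.0319  0.0131] [283. 123.]
stop_rail 0.85 [ 0.6323 -0.0612  0.0136] [260. 150.]
stop_rail 0.4 [ 0.6048 -0.1046  0.0103] [225. 128.]
rail 0.82 [ 0.5509 -0.0619  0.0166] [258.  81.]
rail 0.58 [0.6826 0.2242 0.0062] [478. 189.]
housing_ring 0.9 [ 0.5704 -0.0337  0.0742] [283.  95.]
```

View pics/w2.png

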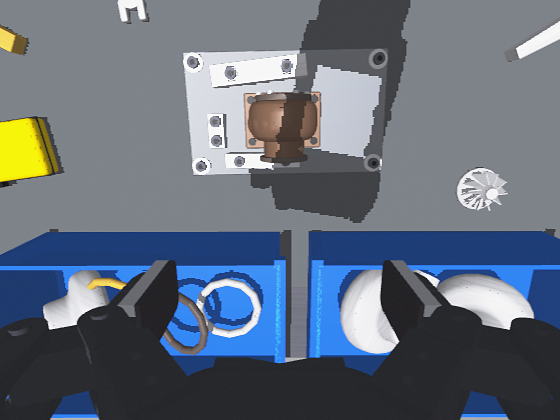

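```bash
cat > fit.py <<'E'
from h import *
def rect(P,n):
    P=P.astype(np.float32)*1000
    c,s,a=cv2.minAreaRect(P); print(n,len(P),np.round(c,1),np.round(s,1),round(a,2)); return c,s,a
def fitfix(im,C):
    X,Y,Z=C[...,0],C[...,1],C[...,2]
    reg=(X>.49)&(X<.69)&(Y<.12)&(Y>-.19)
    m=reg&(Z>.007)&(Z<.034)
    m=cv2.morphologyEx(m.astype(np.uint8),cv2.MORPH_OPEN,np.ones((3,3)))>0
    P=C[m]
    c,s,a=rect(P[:,:2],'plate')
    hsv=cv2.cvtColor(im,cv2.COLOR_BGR2HSV)
    br=reg&(hsv[...,0]<16)&(hsv[...,1]>90)
    fl=br&(Z>.018)&(Z<.034); rect(C[fl][:,:2],'flange')
    sc=br&(Z>.05); Q=C[sc]; print('scroll y',np.round(np.percentile(Q[:,1],[1,99]),4),'x',np.round(np.percentile(Q[:,0],[1,99]),4),'ztop',Q[:,2].max().round(4))
    rl=reg&~br&(Z>.022)&(Z<.034)
    n,l,st,ce=cv2.connectedComponentsWithStats(rl.astype(np.uint8))
    for i in range(1,n):
        if st[i,4]>120: rect(C[l==i][:,:2],'block'); 
    return rl
if __name__=='__main__':
    fitfix(cv2.imread('pics/w2.png'),np.load('w2c.npy'))
E
python3 fit.py
```

```text
plate 19606 [588.8 -29.6] [145.4 240.3] 1.07
flange 31 [595.5 -33.9] [62.5 85. ] 1.01
scroll y [-0.0692 -0.0044] x [0.5768 0.6306] ztop 0.4412
block 1995 [540.4 -61.8] [ 24.3 109.9] 6.77
block 415 [596.6 -68.6] [63.5 20.8] 1.03
block 375 [595.5   1.1] [63.1 19.7] 0.6
block 426 [ 608.  -113.2] [38.9 18.5] 0.83
block 654 [642.9 -58.8] [18.3 89.2] 0.88
```

```bash
python3 - <<'E'
from h import *
plan([0.596,-0.034,0.18],np.radians(91))
E
```

```text
dp [  3.4 -62.3 121. ] twist [ 0.001 -0.    -0.015]
```

```bash
python3 -m handwheel '[{"twist":[0,0,-0.015],"dp":[3.4,-31,40],"jaw":-1},{"twist":[0,0,-0.015],"dp":[3.4,-62.3,80],"jaw":-1},{"twist":[0,0,-0.015],"dp":[3.4,-62.3,121],"jaw":-1},{"twist":[0,0,-0.015],"dp":[3.4,-62.3,121],"jaw":-1}]'
python3 - <<'E'
from h import *
plan([0.596,-0.034,0.047],np.radians(91))
E
```

```text
t: 3.9
position: [0.5943, -0.0345, 0.1773]
tcp_rot: [0.701, 0.713, -0.002, -0.002]
force: [-0.6, 0.4, 0.9]
gripper_width: 0.0849
dp [  0.3   2.5 130.2] twist [-0.005 -0.001 -0.001]
```

```bash
python3 -m handwheel '[{"twist":[0,0,0],"dp":[0,1.5,40],"jaw":-1},{"twist":[0,0,0],"dp":[0,1.5,85],"jaw":-1},{"twist":[0,0,0],"dp":[0,1.5,128],"jaw":-1},{"twist":[0,0,0],"dp":[0,1.5,131],"jaw":-1},{"twist":[0,0,0],"dp":[0,1.5,131],"jaw":0}]' 25
python3 -m handwheel '[{"twist":[0,0,0],"dp":[0,0,0],"jaw":0},{"twist":[0,0,0],"dp":[0,0,0],"jaw":0},{"twist":[0,0,0],"dp":[0,0,0],"jaw":0}]' 25
python3 - <<'E'
from h import *
s=env.sense();print(s['position'],s['force'],s['gripper_width'])
E
```

```text
t: 4.53
position: [0.5996, -0.0356, 0.0507]
tcp_rot: [0.702, 0.713, 0.001, 0.001]
force: [-0.1, -0.5, 0.1]
gripper_width: 0.0697
t: 4.9
position: [0.5998, -0.0359, 0.0511]
tcp_rot: [0.702, 0.712, 0.002, 0.002]
force: [1.4, -0.0, 6.8]
gripper_width: 0.0673
[ 0.59982498 -0.03587475  0.05106533] [ 1.40242788 -0.02132647  6.82581721] 0.06731197347802813
```

```bash
python3 -m handwheel '[{"twist":[0,0,0],"dp":[-7,0,0],"jaw":0},{"twist":[0,0,0],"dp":[-14,0,0],"jaw":0},{"twist":[0,0,0],"dp":[-19,0,0],"jaw":0},{"twist":[0,0,0],"dp":[-23,0,0],"jaw":0},{"twist":[0,0,0],"dp":[-23,0,0],"jaw":0}]'
python3 -m handwheel '[{"twist":[0,0,0],"dp":[0,2,0],"jaw":0},{"twist":[0,0,0],"dp":[0,4,0],"jaw":0},{"twist":[0,0,0],"dp":[0,4,0],"jaw":0}]'
python3 -m handwheel '[{"twist":[0,0,0],"dp":[-1.5,1,0],"jaw":0},{"twist":[0,0,0],"dp":[-2.5,1.5,0],"jaw":0},{"twist":[0,0,0],"dp":[-2.5,1.5,0],"jaw":0}]'
python3 - <<'E'
from h import *
im,d=snapshot('top'); 
for n in ['housing','housing_ring']:
    for o in mark_of('top',n)[:1]: print(n,w('top',o['centre']))
E
```

```text
t: 5.52
position: [0.5997, -0.058, 0.051]
tcp_rot: [0.702, 0.712, 0.002, 0.002]
force: [0.2, 3.4, 7.6]
gripper_width: 0.0673
t: 5.9
position: [0.602, -0.0583, 0.051]
tcp_rot: [0.702, 0.713, 0.0, 0.0]
force: [-6.5, 0.7, 12.9]
gripper_width: 0.0672
t: 6.28
position: [0.604, -0.06, 0.051]
tcp_rot: [0.702, 0.713, 0.001, 0.0]
force: [-4.9, 4.9, 11.8]
gripper_width: 0.0674
housing [ 0.6011617  -0.05418223  0.01346651]
housing_ring [ 0.57476462 -0.05942102  0.07368278]
```

```bash
python3 -m handwheel '[{"twist":[0,0,0],"dp":[-1,1,0],"jaw":0},{"twist":[0,0,0],"dp":[-2,2,0],"jaw":0},{"twist":[0,0,0],"dp":[-2,2,0],"jaw":0}]'
python3 -m handwheel '[{"twist":[0,0,0],"dp":[-0.5,1,0],"jaw":0},{"twist":[0,0,0],"dp":[-0.5,1.5,0],"jaw":0},{"twist":[0,0,0],"dp":[-0.5,1.5,0],"jaw":0}]'
```

```text
t: 6.8
position: [0.6056, -0.0615, 0.051]
tcp_rot: [0.702, 0.713, 0.001, -0.0]
force: [-5.8, 5.9, 12.8]
gripper_width: 0.0671
t: 7.18
position: [0.6057, -0.0616, 0.051]
tcp_rot: [0.702, 0.713, -0.0, -0.002]
force: [-11.4, 6.8, 16.5]
gripper_width: 0.0669
```

```bash
python3 -m handwheel '[{"twist":[0,0,0],"dp":[0.5,-1.5,0],"jaw":-1},{"twist":[0,0,0],"dp":[0.5,-1.5,0],"jaw":-1},{"twist":[0,0,0],"dp":[0.5,-1.5,0],"jaw":-1},{"twist":[0,0,0],"dp":[0.5,-1.5,-40],"jaw":-1},{"twist":[0,0,0],"dp":[0.5,-1.5,-90],"jaw":-1}]'
python3 -m handwheel '[{"twist":[0,0,0],"dp":[0,25,-50],"jaw":-1},{"twist":[0,0,0],"dp":[0,50,-100],"jaw":-1},{"twist":[0,0,0],"dp":[0,58,-110],"jaw":-1},{"twist":[0,0,0],"dp":[0,58,-110],"jaw":-1}]'
python3 - <<'E'
from fit import *
im,d=snapshot('wrist'); cv2.imwrite('pics/w3.png',im); C=cloud('wrist',d); np.save('w3c.npy',C); fitfix(im,C); print(env.sense()['position'])
plan([0.5,0.22,0.22],np.radians(30))
E
```

```text
t: 7.8
position: [0.605, -0.0629, 0.138]
tcp_rot: [0.702, 0.712, -0.001, -0.001]
force: [0.6, -0.4, 0.2]
gripper_width: 0.0854
t: 8.3
position: [0.6643, -0.0622, 0.2487]
tcp_rot: [0.702, 0.712, 0.0, 0.001]
force: [-0.9, -0.4, -0.0]
gripper_width: 0.0854
plate 25732 [587.4 -31.3] [144.6 240.5] 0.9
flange 18 [600.9 -61.8] [61.7 86.6] 0.82
scroll y [-0.0959 -0.0307] x [0.5816 0.6348] ztop 0.3896
block 2853 [539.5 -63.6] [ 24.5 110.1] 6.83
block 1436 [ 612.5 -106.5] [83.2 37.6] 9.3
block 773 [609.5 -26.6] [82.1 21.1] 1.06
[ 0.66339288 -0.06205917  0.24744349]
dp [ 284.5 -159.1   27.7] twist [-1.000e-03  0.000e+00  1.062e+00]
```

```bash
python3 -m handwheel '[{"twist":[0,0,0.18],"dp":[50,-28,0],"jaw":-1},{"twist":[0,0,0.36],"dp":[100,-56,0],"jaw":-1},{"twist":[0,0,0.54],"dp":[150,-84,0],"jaw":-1},{"twist":[0,0,0.72],"dp":[200,-112,10],"jaw":-1},{"twist":[0,0,0.9],"dp":[250,-140,20],"jaw":-1}]'
python3 - <<'E'
from h import *
plan([0.51,0.23,0.22],np.radians(30)); print(env.sense()['q'])
E
```

```text
t: 8.98
position: [0.5178, 0.1866, 0.2269]
tcp_rot: [0.943, 0.334, -0.001, -0.0]
force: [0.4, 0.2, -0.1]
gripper_width: 0.0856
dp [ 21.3 -38.7   6.9] twist [-0.001  0.002  0.157]
[ 2.06464406e-01  3.93374051e-01  1.45872816e+00  1.60143962e-04
  1.29175588e+00 -4.74306690e-01]
```

```bash
python3 -m handwheel '[{"twist":[0,0,0.157],"dp":[21.3,-38.7,7],"jaw":-1},{"twist":[0,0,0.157],"dp":[21.3,-38.7,7],"jaw":-1},{"twist":[0,0,0.157],"dp":[21.3,-38.7,7],"jaw":-1}]'
cat > wedge.py <<'E'
from fit import *
im,d=snapshot('wrist'); cv2.imwrite('pics/w4.png',im); C=cloud('wrist',d); np.save('w4c.npy',C)
X,Y,Z=C[...,0],C[...,1],C[...,2]
m=(Z>.017)&(Z<.028)&(X>.42)&(X<.56)&(Y>.2)&(Y<.39)
n,l,st,ce=cv2.connectedComponentsWithStats(m.astype(np.uint8))
i=1+np.argmax(st[1:,4]); print(ce[i],st[i]); P=C[l==i]; print('z',np.median(P[:,2]))
rect(P[:,:2],'wedge'); print('boxpts',np.round(cv2.boxPoints(cv2.minAreaRect(P[:,:2].astype(np.float32)*1000)),1).tolist())
# straight butt end & tip along principal dir
c=P[:,:2].mean(0); u=np.linalg.svd(P[:,:2]-c,full_matrices=False)[2][0]; u=u*np.sign(-u[1]); v=np.array([-u[1],u[0]])
s=(P[:,:2]-c)@u; t=(P[:,:2]-c)@v; print('c',c,'u',u,'ang',np.degrees(np.arctan2(u[1],u[0])))
for a in np.arange(-.065,.075,.02):
    k=abs(s-a)<.003
    if k.any(): print(round(a,3),np.round(1000*np.array([t[k].min(),t[k].max()]),1))
print('s range',s.min(),s.max())
E
python3 wedge.py
```

```text
t: 9.35
position: [0.5115, 0.2283, 0.2206]
tcp_rot: [0.965, 0.263, -0.001, 0.0]
force: [0.9, -0.2, 0.6]
gripper_width: 0.0856
[294.39798319 103.27697479] [ 283   36   27  152 2975]
z 0.02183663436945682
wedge 2975 [487.9 292. ] [ 22.  140.9] 26.81
boxpts [[446.29998779296875, 349.8999938964844], [509.8999938964844, 224.10000610351562], [529.5, 234.10000610351562], [466.0, 359.79998779296875]]
c [0.48445278 0.30139685] u [ 0.48320711 -0.87550607] ang -61.10492597349836
-0.045 [-10.4  11.1]
-0.025 [-10.8  10.9]
-0.005 [-11.2  10. ]
0.015 [-9.6  9.1]
0.035 [-8.  8.]
0.055 [-7.3  7.8]
0.075 [-5.7  6.7]
s range -0.060578347810989745 0.08066609678769168
```

View pics/w4.png

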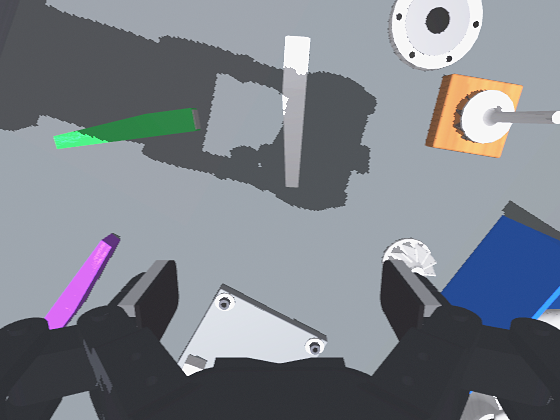

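```bash
python3 - <<'E'
from h import *
plan([0.4712,0.325,0.10],np.radians(26.8))
E
```

```text
dp [  14.1 -104.3  120.8] twist [0.    0.001 0.063]
```

```bash
python3 -m handwheel '[{"twist":[0,0,0.063],"dp":[5,-38,30],"jaw":-1},{"twist":[0,0,0.063],"dp":[10,-76,60],"jaw":-1},{"twist":[0,0,0.063],"dp":[14,-104.3,100],"jaw":-1},{"twist":[0,0,0.063],"dp":[14,-104.3,121],"jaw":-1},{"twist":[0,0,0.063],"dp":[14,-104.3,121],"jaw":-1}]'
python3 - <<'E'
from h import *
plan([0.4712,0.325,0.004],np.radians(26.8))
E
```

```text
t: 10.02
position: [0.4708, 0.3245, 0.0987]
tcp_rot: [0.973, 0.231, -0.002, 0.001]
force: [-0.4, -0.8, 0.2]
gripper_width: 0.0857
dp [ 0.9 -0.3 94.7] twist [ 0.     0.004 -0.001]
```

```bash
python3 -m handwheel '[{"twist":[0,0,0],"dp":[0.9,0,40],"jaw":-1},{"twist":[0,0,0],"dp":[0.9,0,80],"jaw":-1},{"twist":[0,0,0],"dp":[0.9,0,94.5],"jaw":-1},{"twist":[0,0,0],"dp":[0.9,0,94.5],"jaw":0.9},{"twist":[0,0,0],"dp":[0.9,0,94.5],"jaw":0.9}]' 80
python3 -m handwheel '[{"twist":[0,0,0],"dp":[0,0,0],"jaw":0.9},{"twist":[0,0,0],"dp":[0,0,0],"jaw":0.9},{"twist":[0,0,0],"dp":[0,0,0],"jaw":0.9},{"twist":[0,0,0],"dp":[0,0,0],"jaw":0.9}]' 80
python3 - <<'E'
from h import *
print(env.sense()['position'],env.sense()['gripper_width'])
E
```

```text
t: 10.65
position: [0.4735, 0.3268, 0.0077]
tcp_rot: [0.973, 0.231, 0.002, -0.0]
force: [0.1, 0.2, 0.7]
gripper_width: 0.0517
t: 11.15
position: [0.4728, 0.3268, 0.0074]
tcp_rot: [0.973, 0.232, 0.001, -0.0]
force: [-1.5, -0.4, 7.3]
gripper_width: 0.02
[0.47276549 0.32684982 0.00738371] 0.0199876344117026
```

```bash
python3 -m handwheel '[{"twist":[0,0,0],"dp":[0,0,-30],"jaw":0.9},{"twist":[0,0,0],"dp":[0,0,-70],"jaw":0.9},{"twist":[0,0,0],"dp":[0,0,-80],"jaw":0.9},{"twist":[0,0,0],"dp":[0,0,-80],"jaw":0.9}]' 80
python3 - <<'E'
from h import *
print(env.sense()['position'],env.sense()['gripper_width'])
plan([0.5523,0.117,0.085],np.radians(1))
E
```

```text
t: 11.65
position: [0.4719, 0.3264, 0.0857]
tcp_rot: [0.973, 0.231, 0.0, -0.0]
force: [-0.1, 0.4, -4.7]
gripper_width: 0.02
[0.47190965 0.32644554 0.08565068] 0.019980330305123962
dp [-22.6 223.2   0.6] twist [-0.   -0.    0.45]
```

```bash
python3 -m handwheel '[{"twist":[0,0,0.11],"dp":[-6,55,0],"jaw":0.9},{"twist":[0,0,0.22],"dp":[-11,110,0],"jaw":0.9},{"twist":[0,0,0.33],"dp":[-17,165,0],"jaw":0.9},{"twist":[0,0,0.45],"dp":[-22.6,223.2,0],"jaw":0.9},{"twist":[0,0,0.45],"dp":[-22.6,223.2,0],"jaw":0.9}]' 
python3 - <<'E'
from h import *
im,d=snapshot('wrist'); cv2.imwrite('pics/w5.png',im); C=cloud('wrist',d); np.save('w5c.npy',C)
plan([0.5523,0.117,0.085],np.radians(1));s=env.sense();print(s['position'],s['q'])
E
```

```text
t: 12.28
position: [0.5529, 0.1129, 0.0838]
tcp_rot: [1.0, 0.005, -0.001, 0.0]
force: [-0.2, 0.8, -4.5]
gripper_width: 0.02
dp [ 0.4 -2.  -1.2] twist [ 0.     0.004 -0.004]
[0.5518931  0.11496427 0.08376944] [6.93249673e-02 5.67949225e-01 1.60161348e+00 2.26500221e-04
 9.75568379e-01 5.57290090e-02]
```

View pics/w5.png

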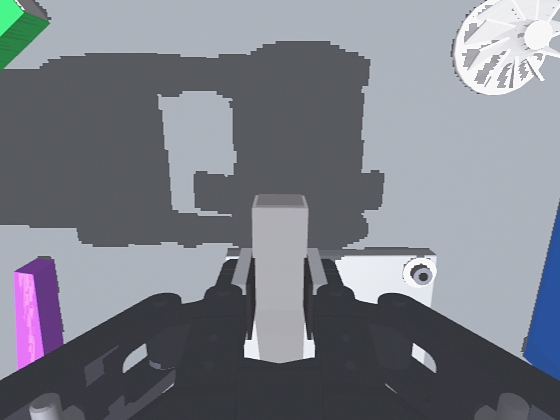

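```bash
python3 - <<'E'
from h import *
C=np.load('w5c.npy');X,Y,Z=[C[...,i] for i in range(3)]
v,u=np.mgrid[:420,:560]
# wedge top rows 215..350
for r in (212,225,235,245):
    k=(v==r)&(u>230)&(u<330)&(Z>.06)&(Z<.2); 
    z=Z[k]; zm=np.median(z); kk=k&(abs(Z-zm)<.006); print(r,'z',zm.round(4),'x',X[kk].min().round(4),X[kk].max().round(4),'y',np.median(Y[kk]).round(4),u[kk].min(),u[kk].max())
k=(u>260)&(u<300)&(v>190)&(v<240)&(Z>.06); print('butt y',np.percentile(Y[k],[95,99]))
pl=(Z>.008)&(Z<.017)&(v>235)&(v<420)&(u>200)
print('plate n',pl.sum(),'xmin/max',X[pl].min(),X[pl].max(),'ymax',Y[pl].max())
for r in (252,260,270,280,290):
    k=pl&(v==r); 
    if k.any(): print(r,X[k].min().round(4),X[k].max().round(4),Y[k].mean().round(4))
for a in (340,370,400,425):
    k=pl&(u==a); print(a,'edge y',Y[k].max().round(4),'x',X[k][np.argmax(Y[k])].round(4))
E
```

```text
212 z 0.0981 x 0.5401 0.5616 y 0.1449 253 308
225 z 0.0981 x 0.5401 0.5614 y 0.1395 253 307
235 z 0.098 x 0.5399 0.5616 y 0.1353 253 307
245 z 0.098 x 0.54 0.5617 y 0.131 253 307
butt y [0.14768159 0.14784397]
plate n 5761 xmin/max 0.5145003159924744 0.745075797957336 ymax 0.09738976379713574
252 0.7428 0.7428 0.0934
260 0.5148 0.7428 0.0874
270 0.5925 0.7438 0.0801
280 0.5955 0.7437 0.0725
290 0.6031 0.7441 0.0648
340 edge y 0.0904 x 0.5926
370 edge y 0.0909 x 0.6131
400 edge y 0.0912 x 0.6342
425 edge y 0.0914 x 0.6514
```

```bash
python3 - <<'E'
from h import *
C=np.load('w5c.npy');X,Y,Z=[C[...,i] for i in range(3)]
v,u=np.mgrid[:420,:560]
pl=(Z>.006)&(Z<.017)&(v>235)&(u>200)&(X<.7)
for r in range(256,300,6):
    k=pl&(v==r); print(r,X[k].min().round(4),X[k].max().round(4),Y[k][np.argmax(X[k])].round(4),Y[k][np.argmin(X[k])].round(4))
E
```

```text
256 0.5145 0.6586 0.0899 0.0881
262 0.5891 0.6583 0.0862 0.0856
268 0.5916 0.6568 0.083 0.0807
274 0.5931 0.6579 0.0781 0.0765
280 0.5955 0.6591 0.0724 0.0718
286 0.5986 0.6588 0.0679 0.0673
292 0.6038 0.6592 0.0627 0.0628
298 0.6057 0.6586 0.0586 0.0577
```

```bash
python3 -m handwheel '[{"twist":[0,0,-0.004],"dp":[1.5,0,25],"jaw":0.9},{"twist":[0,0,-0.004],"dp":[1.5,0,50],"jaw":0.9},{"twist":[0,0,-0.004],"dp":[1.5,0,61],"jaw":0.9},{"twist":[0,0,-0.004],"dp":[1.5,0,61],"jaw":0.9}]' 
python3 -m handwheel '[{"twist":[0,0,0],"dp":[0,12,0],"jaw":0.9},{"twist":[0,0,0],"dp":[0,24,0],"jaw":0.9},{"twist":[0,0,0],"dp":[0,36,0],"jaw":0.9},{"twist":[0,0,0],"dp":[0,36,0],"jaw":0.9}]' 
python3 - <<'E'
from h import *
s=env.sense();print(s['position'],s['force'],s['wrist_torque'])
E
```

```text
t: 12.82
position: [0.5529, 0.1178, 0.0237]
tcp_rot: [1.0, 0.011, -0.001, -0.0]
force: [-0.2, -0.3, -3.3]
gripper_width: 0.0201
t: 13.32
position: [0.555, 0.0797, 0.0252]
tcp_rot: [1.0, 0.01, 0.0, -0.0]
force: [0.8, 0.0, -3.9]
gripper_width: 0.0199
[0.55502204 0.07965592 0.02524662] [ 0.79352689  0.01487582 -3.91149459] [ 0.18330075 -0.02126983 -0.00892242]
```

```bash
python3 -m handwheel '[{"twist":[0,0,0],"dp":[0,6,0],"jaw":0.9},{"twist":[0,0,0],"dp":[0,13,0],"jaw":0.9},{"twist":[0,0,0],"dp":[0,13,2],"jaw":0.9},{"twist":[0,0,0],"dp":[0,13,3],"jaw":0.9},{"twist":[0,0,0],"dp":[0,13,3],"jaw":0.9}]' 
python3 - <<'E'
from h import *
s=env.sense();print(s['position'],s['force'],s['wrist_torque'])
im,d=snapshot('wrist'); C=cloud('wrist',d)
X,Y,Z=[C[...,i] for i in range(3)];v,u=np.mgrid[:420,:560]
k=(u>260)&(u<300)&(v>205)&(v<250); print('top z',np.median(Z[k]),'butt y',np.percentile(Y[k&(Z>.03)],[95,99]))
for r in (215,245):
    kk=(v==r)&(u>230)&(u<330)&(Z>.03)&(Z<.045)
    if kk.any(): print(X[kk].min(),X[kk].max())
for c in ('top','scene'):
    im,d=snapshot(c); cv2.imwrite(f'pics/{c}6.png',im)
    for n in ('wedge_tip','wedge'):
        print(c,n,[np.round(w(c,o['centre']),3) for o in mark_of(c,n)[:4]])
E
```

```text
t: 13.95
position: [0.5549, 0.0682, 0.0217]
tcp_rot: [1.0, 0.011, -0.0, -0.0]
force: [-0.1, 0.3, -4.2]
gripper_width: 0.02
[0.55487127 0.06824341 0.02166078] [-0.14157099  0.29288156 -4.17959479] [ 0.16879679  0.0468476  -0.00057803]
top z 0.03602980952571634 butt y [0.09982695 0.10024198]
0.542824297713303 0.5644018418214523
0.542843146182487 0.5646270895534242
top wedge_tip [array([ 0.562, -0.039,  0.019])]
top wedge [array([0.557, 0.03 , 0.017]), array([0.379, 0.006, 0.003]), array([0.353, 0.199, 0.001])]
scene wedge_tip [array([0.381, 0.076, 0.014]), array([0.295, 0.15 , 0.01 ]), array([0.371, 0.399, 0.014])]
scene wedge [array([0.351, 0.2  , 0.002]), array([0.301, 0.387, 0.002]), array([0.554, 0.029, 0.014]), array([ 0.377,  0.014, -0.   ])]
```

```bash
python3 -m handwheel '[{"twist":[0,0,0],"dp":[-1,0,1.5],"jaw":0.9},{"twist":[0,0,0],"dp":[-1,0,2.5],"jaw":0.9},{"twist":[0,0,0],"dp":[-1,0,3],"jaw":0.9},{"twist":[0,0,0],"dp":[-1,0,3],"jaw":0.9}]' 
```

```text
t: 14.8
position: [0.5541, 0.068, 0.0193]
tcp_rot: [1.0, 0.011, 0.0, -0.0]
force: [-1.6, 0.1, 2.9]
gripper_width: 0.0198
```

```bash
python3 -m handwheel '[{"twist":[0,0,0],"dp":[0,8,0],"jaw":0.9},{"twist":[0,0,0],"dp":[0,16,0],"jaw":0.9},{"twist":[0,0,0],"dp":[0,25,0],"jaw":0.9},{"twist":[0,0,0],"dp":[0,25,0],"jaw":0.9}]' 
python3 -m handwheel '[{"twist":[0,0,0],"dp":[0,0,0],"jaw":-0.2},{"twist":[0,0,0],"dp":[0,0,0],"jaw":-0.2},{"twist":[0,0,0],"dp":[0,0,0],"jaw":-0.2},{"twist":[0,0,0],"dp":[0,0,0],"jaw":-0.2}]' 
python3 -m handwheel '[{"twist":[0,0,0],"dp":[0,-10,-40],"jaw":-0.2},{"twist":[0,0,0],"dp":[0,-30,-90],"jaw":-0.2},{"twist":[0,0,0],"dp":[0,-30,-150],"jaw":-0.2},{"twist":[0,0,0],"dp":[0,-30,-200],"jaw":-0.2},{"twist":[0,0,0],"dp":[0,-30,-230],"jaw":-0.2}]' 
python3 - <<'E'
from h import *
im,d=snapshot('wrist'); cv2.imwrite('pics/w7.png',im); C=cloud('wrist',d); np.save('w7c.npy',C)
print(env.sense()['position'],env.sense()['q'])
plan([0.52,-0.40,0.2],np.radians(60))
E
```

```text
t: 15.3
position: [0.5552, 0.0415, 0.0193]
tcp_rot: [1.0, 0.01, 0.001, 0.0]
force: [-0.2, -3.1, 3.9]
gripper_width: 0.0198
t: 15.8
position: [0.5544, 0.0432, 0.0187]
tcp_rot: [1.0, 0.011, -0.0, -0.0]
force: [0.6, -0.6, -0.3]
gripper_width: 0.0512
t: 16.42
position: [0.5544, 0.0732, 0.2519]
tcp_rot: [1.0, 0.011, 0.002, -0.0]
force: [0.2, 0.5, -0.3]
gripper_width: 0.0514
[0.55568876 0.0731964  0.25527447] [-5.78086626e-03  3.85514804e-01  1.39134612e+00  2.45519759e-05
  1.35563407e+00 -2.73064918e-02]
dp [-46.4 472.3  55. ] twist [ 0.005 -0.008 -1.026]
```

View pics/w7.png

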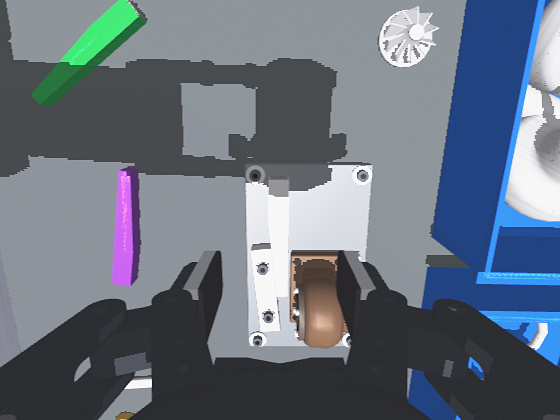

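```bash
python3 -m handwheel '[{"twist":[0,0,0],"dp":[-13,59,0],"jaw":-1},{"twist":[0,0,0.1],"dp":[-26,118,0],"jaw":-1},{"twist":[0,0,0.2],"dp":[-39,177,0],"jaw":-1},{"twist":[0,0,0.3],"dp":[-52,236,0],"jaw":-1},{"twist":[0,0,0.4],"dp":[-65,295,0],"jaw":-1}]' 
python3 - <<'E'
from h import *
plan([0.452,-0.454,0.23],np.radians(-29))
E
```

```text
t: 17.1
position: [0.4945, -0.225, 0.2487]
tcp_rot: [0.982, -0.19, 0.0, -0.0]
force: [1.1, -0.5, -0.0]
gripper_width: 0.0852
dp [ 46.  228.4  18.6] twist [-0.     0.     0.124]
```

```bash
python3 -m handwheel '[{"twist":[0,0,0.06],"dp":[12,58,10],"jaw":-1},{"twist":[0,0,0.124],"dp":[24,116,19],"jaw":-1},{"twist":[0,0,0.124],"dp":[35,174,19],"jaw":-1},{"twist":[0,0,0.124],"dp":[46,228.4,19],"jaw":-1},{"twist":[0,0,0.124],"dp":[46,228.4,19],"jaw":-1}]' 
python3 - <<'E'
from fit import *
im,d=snapshot('wrist'); cv2.imwrite('pics/w8.png',im); C=cloud('wrist',d)
X,Y,Z=[C[...,i] for i in range(3)]
hsv=cv2.cvtColor(im,cv2.COLOR_BGR2HSV)
m=(Z>.014)&(Z<.027)&(X>.38)&(X<.57)&(Y>-.5)&(Y<-.3)
n,l,st,ce=cv2.connectedComponentsWithStats(m.astype(np.uint8))
i=1+np.argmax(st[1:,4]); P=C[l==i]; print(ce[i],st[i],'z',np.median(P[:,2]),'hsv',np.median(hsv[l==i],0))
c,s,a=rect(P[:,:2],'bar'); print(np.round(cv2.boxPoints((c,s,a)),1).tolist())
print([ (round(o['conf'],2),np.round(w('wrist',o['centre']),3)) for o in mark_of('wrist','bar')[:2]])
j=a if s[0]<s[1] else a-90
print('jaw yaw',j); plan([c[0]/1000,c[1]/1000,0.1],np.radians(j)); print(env.sense()['position'])
E
```

```text
t: 17.73
position: [0.4516, -0.4559, 0.2283]
tcp_rot: [0.968, -0.251, -0.001, -0.0]
force: [0.0, -0.0, 0.2]
gripper_width: 0.0856
[279.70161593 114.65276212] [ 268   49   23  135 2661] z 0.019838146557901448 hsv [ 20. 153. 115.]
bar 2661 [ 482.7 -398.7] [130.  20.] 62.52
[[443.79998779296875, -451.79998779296875], [461.6000061035156, -461.0], [521.5999755859375, -345.70001220703125], [503.79998779296875, -336.3999938964844]]
[(0.83, array([ 0.484, -0.4  ,  0.002]))]
jaw yaw -27.479530334472656
dp [  0.3 -61.1 129. ] twist [-0.001  0.001 -0.024]
[ 0.45306807 -0.45227981  0.2289506 ]
```

View pics/w8.png

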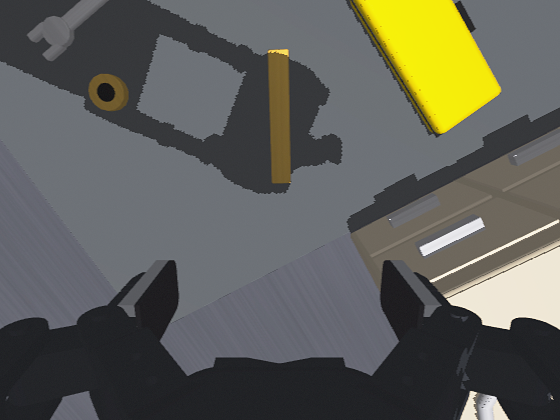

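```bash
python3 -m handwheel '[{"twist":[0,0,-0.024],"dp":[0.3,-30,50],"jaw":-1},{"twist":[0,0,-0.024],"dp":[0.3,-61,105],"jaw":-1},{"twist":[0,0,-0.024],"dp":[0.3,-61,140],"jaw":-1},{"twist":[0,0,-0.024],"dp":[0.3,-61,140],"jaw":-1}]' 
python3 - <<'E'
from h import *
plan([.4827,-.3987,0.004],np.radians(-27.5)); print(env.sense()['position'])
E
```

```text
t: 18.32
position: [0.4825, -0.3958, 0.0875]
tcp_rot: [0.972, -0.236, -0.003, -0.002]
force: [0.4, -0.2, 0.8]
gripper_width: 0.0854
dp [ 1.9  2.7 83.5] twist [-0.002  0.006  0.004]
[ 0.48253753 -0.39584701  0.08748672]
```

```bash
python3 -m handwheel '[{"twist":[0,0,0],"dp":[1,2,40],"jaw":-1},{"twist":[0,0,0],"dp":[1,2,75],"jaw":-1},{"twist":[0,0,0],"dp":[1,2,83],"jaw":-1},{"twist":[0,0,0],"dp":[1,2,83],"jaw":0.9},{"twist":[0,0,0],"dp":[1,2,83],"jaw":0.9}]' 110
python3 -m handwheel '[{"twist":[0,0,0],"dp":[0,0,0],"jaw":0.9},{"twist":[0,0,0],"dp":[0,0,0],"jaw":0.9},{"twist":[0,0,0],"dp":[0,0,0],"jaw":0.9},{"twist":[0,0,0],"dp":[0,0,0],"jaw":0.9}]' 110
python3 - <<'E'
from h import *
print(env.sense()['position'],env.sense()['gripper_width'])
E
python3 -m handwheel '[{"twist":[0,0,0],"dp":[0,0,-40],"jaw":0.9},{"twist":[0,0,0],"dp":[0,0,-90],"jaw":0.9},{"twist":[0,0,0],"dp":[0,0,-150],"jaw":0.9},{"twist":[0,0,0],"dp":[0,0,-200],"jaw":0.9}]'
python3 - <<'E'
from h import *
plan([.553,.115,0.2],np.radians(1)); print(env.sense()['position'])
C=np.load('w7c.npy');X,Y,Z=[C[...,i] for i in range(3)]
k=(Z>.029)&(Z<.04)&(X>.53)&(X<.58)&(Y>.0)&(Y<.12); print('wedge butt y',np.percentile(Y[k],[50,98,99.5]),'x',[np.percentile(X[k&(Y>a)&(Y<a+.01)],[2,98]).round(4) for a in (.045,.06)], X[k].size)
E
```

```text
t: 18.95
position: [0.4841, -0.4024, 0.0091]
tcp_rot: [0.971, -0.237, 0.002, 0.001]
force: [0.3, -0.0, 0.8]
gripper_width: 0.0515
t: 19.45
position: [0.4833, -0.4018, 0.0083]
tcp_rot: [0.971, -0.237, 0.001, 0.0]
force: [-1.7, 1.4, 7.4]
gripper_width: 0.0165
[ 0.48329425 -0.40176582  0.00831757] 0.01654786196523778
t: 19.95
position: [0.4828, -0.4012, 0.2087]
tcp_rot: [0.971, -0.237, 0.0, -0.0]
force: [0.9, -0.4, -4.9]
gripper_width: 0.0168
dp [-175.6 -490.5    8.8] twist [-0.    -0.    -0.496]
[ 0.48280489 -0.40123232  0.208746  ]
wedge butt y [0.03951497 0.07368691 0.07418573] x [array([0.5463, 0.5671]), array([0.546 , 0.5667])] 1277
```

```bash
python3 -m handwheel '[{"twist":[0,0,-0.1],"dp":[-21,-58,0],"jaw":0.9},{"twist":[0,0,-0.2],"dp":[-42,-116,0],"jaw":0.9},{"twist":[0,0,-0.3],"dp":[-63,-174,0],"jaw":0.9},{"twist":[0,0,-0.4],"dp":[-84,-232,0],"jaw":0.9},{"twist":[0,0,-0.49],"dp":[-105,-290,0],"jaw":0.9}]'
python3 - <<'E'
from h import *
plan([.555,.149,0.19],np.radians(1.1)); print(env.sense()['position'])
E
```

```text
t: 20.58
position: [0.523, -0.0936, 0.2065]
tcp_rot: [1.0, 0.007, -0.0, -0.0]
force: [1.3, -0.1, -4.3]
gripper_width: 0.0166
dp [  35.4 -242.1   16.6] twist [-0.001  0.001 -0.005]
[ 0.52296897 -0.09359885  0.20653512]
```

```bash
python3 -m handwheel '[{"twist":[0,0,-0.005],"dp":[8,-60,0],"jaw":0.9},{"twist":[0,0,-0.005],"dp":[17,-120,0],"jaw":0.9},{"twist":[0,0,-0.005],"dp":[26,-180,0],"jaw":0.9},{"twist":[0,0,-0.005],"dp":[35.4,-242,17],"jaw":0.9},{"twist":[0,0,-0.005],"dp":[35.4,-242,17],"jaw":0.9}]'
python3 -m handwheel '[{"twist":[0,0,0],"dp":[0,0,50],"jaw":0.9},{"twist":[0,0,0],"dp":[0,0,100],"jaw":0.9},{"twist":[0,0,0],"dp":[0,0,130],"jaw":0.9},{"twist":[0,0,0],"dp":[0,0,130],"jaw":0.9}]'
python3 - <<'E'
from h import *
plan([.555,.149,0.023],np.radians(1.1)); print(env.sense()['position'])
im,d=snapshot('wrist'); cv2.imwrite('pics/w9.png',im); C=cloud('wrist',d)
X,Y,Z=[C[...,i] for i in range(3)];v,u=np.mgrid[:420,:560]
for r in (200,240):
    k=(v==r)&(u>220)&(u<340)&(Z>.045)&(Z<.12); 
    if k.any(): 
        zm=np.median(Z[k]);kk=k&(abs(Z-zm)<.004); print(r,zm,X[kk].min(),X[kk].max(),Y[kk].mean())
k=(Z>.055)&(Z<.1)&(abs(X-.555)<.008)&(v<260); print('bar back end',np.percentile(Y[k],[99,99.8]))
E
```

```text
t: 21.2
position: [0.5547, 0.1508, 0.1879]
tcp_rot: [1.0, 0.011, -0.002, -0.0]
force: [-0.8, -0.5, -4.9]
gripper_width: 0.017
t: 21.7
position: [0.5542, 0.1456, 0.0575]
tcp_rot: [1.0, 0.008, -0.003, 0.0]
force: [-0.5, -0.0, -3.5]
gripper_width: 0.0169
dp [ 1.1 -3.4 34.5] twist [ 0.001  0.006 -0.004]
[0.55415346 0.14562581 0.05750958]
200 0.07084304338421034 0.5443973938385486 0.5639667408437754 0.17994370643043164
240 0.07067829685326354 0.5447349244982616 0.564125919160418 0.1630029007879813
bar back end [0.210927   0.21122622]
```

View pics/w9.png

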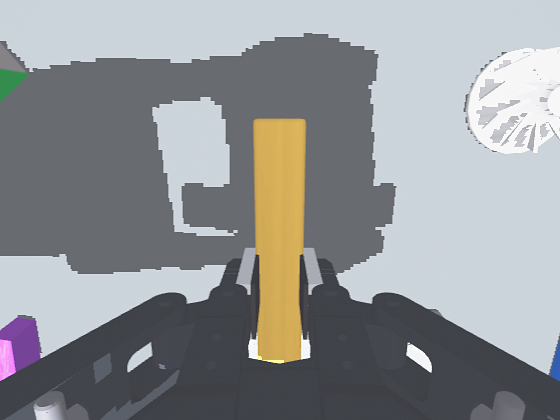

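```bash
python3 -m handwheel '[{"twist":[0,0,-0.003],"dp":[1,-4,15],"jaw":0.9},{"twist":[0,0,-0.003],"dp":[1,-4,30],"jaw":0.9},{"twist":[0,0,-0.003],"dp":[1,-4,35.5],"jaw":0.9},{"twist":[0,0,-0.003],"dp":[1,-4,35.5],"jaw":0.9}]'
python3 -m handwheel '[{"twist":[0,0,0],"dp":[0,7,0],"jaw":0.9},{"twist":[0,0,0],"dp":[0,14,0],"jaw":0.9},{"twist":[0,0,0],"dp":[0,20,0],"jaw":0.9},{"twist":[0,0,0],"dp":[0,25,0],"jaw":0.9},{"twist":[0,0,0],"dp":[0,25,0],"jaw":0.9}]'
python3 -m handwheel '[{"twist":[0,0,0],"dp":[0,5,0],"jaw":0.9},{"twist":[0,0,0],"dp":[0,10,0],"jaw":0.9},{"twist":[0,0,0],"dp":[0,15,0],"jaw":0.9},{"twist":[0,0,0],"dp":[0,15,0],"jaw":0.9}]'
python3 - <<'E'
from h import *
s=env.sense();print(s['position'],s['force'],s['wrist_torque'])
E
```

```text
t: 22.25
position: [0.5568, 0.1507, 0.0239]
tcp_rot: [1.0, 0.01, -0.0, 0.0]
force: [0.7, -0.3, -4.1]
gripper_width: 0.0169
t: 22.88
position: [0.5577, 0.1251, 0.0244]
tcp_rot: [1.0, 0.009, 0.0, 0.0]
force: [0.4, 0.7, -5.5]
gripper_width: 0.0166
t: 23.38
position: [0.5578, 0.1101, 0.0243]
tcp_rot: [1.0, 0.009, -0.0, 0.0]
force: [-0.9, -0.5, -4.4]
gripper_width: 0.0164
[0.55781886 0.11012313 0.02430426] [-0.90524027 -0.45813193 -4.42340563] [-0.00959212  0.00981545  0.03280394]
```

```bash
for i in 1 2 3; do python3 -m handwheel '[{"twist":[0,0,0],"dp":[0,2,0],"jaw":0.9},{"twist":[0,0,0],"dp":[0,4,0],"jaw":0.9}]' | egrep 'pos|force'; done
```

```text
position: [0.5581, 0.1068, 0.0244]
force: [2.3, 2.0, -5.1]
position: [0.5581, 0.1027, 0.0244]
force: [1.2, 2.2, -4.0]
position: [0.5581, 0.0986, 0.0244]
force: [1.7, 1.5, -4.4]
```

```bash
for i in 1 2 3 4; do python3 -m handwheel '[{"twist":[0,0,0],"dp":[0,1,0],"jaw":0.9},{"twist":[0,0,0],"dp":[0,2,0],"jaw":0.9}]' | egrep 'pos|force'; done
```

```text
position: [0.5582, 0.0967, 0.0244]
force: [0.6, 1.2, -4.4]
position: [0.5582, 0.0947, 0.0244]
force: [1.6, 1.9, -4.1]
position: [0.5582, 0.0927, 0.0244]
force: [1.5, 2.1, -4.0]
position: [0.5584, 0.091, 0.0244]
force: [0.8, 4.1, -4.3]
```

Force is starting to rise, so the wedge has met both sides at about fx 53. I'll keep going in small steps.

```bash
python3 -m handwheel '[{"twist":[0,0,0],"dp":[0,1,0],"jaw":0.9},{"twist":[0,0,0],"dp":[0,1.5,0],"jaw":0.9},{"twist":[0,0,0],"dp":[0,1.5,0],"jaw":0.9}]' | egrep 'pos|force'
python3 -m handwheel '[{"twist":[0,0,0],"dp":[0,1,0],"jaw":0.9},{"twist":[0,0,0],"dp":[0,1.5,0],"jaw":0.9},{"twist":[0,0,0],"dp":[0,1.5,0],"jaw":0.9}]' | egrep 'pos|force'
```

```text
position: [0.5584, 0.0901, 0.0245]
force: [2.1, 7.4, -4.5]
position: [0.5585, 0.09, 0.0246]
force: [1.6, 13.7, -4.5]
```

```bash
python3 -m handwheel '[{"twist":[0,0,0],"dp":[0,1.5,0],"jaw":0.9},{"twist":[0,0,0],"dp":[0,2,0],"jaw":0.9},{"twist":[0,0,0],"dp":[0,2,0],"jaw":0.9}]' | egrep 'pos|force'
python3 -m handwheel '[{"twist":[0,0,0],"dp":[0,1,0],"jaw":0.9},{"twist":[0,0,0],"dp":[0,2,0],"jaw":0.9},{"twist":[0,0,0],"dp":[0,2,0],"jaw":0.9}]' | egrep 'pos|force'
python3 - <<'E'
from h import *
s=env.sense();print(s['position'],s['force'],s['wrist_torque'])
im,d=snapshot('top'); cv2.imwrite('pics/top10.png',cv2.resize(im[130:280,180:380],None,fx=4,fy=4))
for n in ('wedge','wedge_tip','housing'): print(n,[np.round(w('top',o['centre']),3) for o in mark_of('top',n)[:2]])
E
```

```text
position: [0.5585, 0.0897, 0.0247]
force: [2.7, 22.1, -3.8]
position: [0.5585, 0.0894, 0.0248]
force: [0.7, 29.4, -2.8]
[0.55846793 0.08943195 0.02477553] [ 0.71929658 29.38131835 -2.77912411] [ 4.98687886 -0.21439903  0.08137974]
wedge [array([ 0.355,  0.2  , -0.001]), array([0.378, 0.005, 0.004])]
wedge_tip [array([ 0.565, -0.115,  0.014])]
housing [array([ 0.602, -0.06 ,  0.014]), array([ 0.569, -0.115,  0.018])]
```

```bash
python3 -m handwheel '[{"twist":[0,0,0],"dp":[0,1.5,0],"jaw":0.9},{"twist":[0,0,0],"dp":[0,1.5,0],"jaw":0.9},{"twist":[0,0,0],"dp":[0,-8,0],"jaw":0.9},{"twist":[0,0,0],"dp":[0,-20,0],"jaw":0.9},{"twist":[0,0,0],"dp":[0,-35,0],"jaw":0.9}]'
python3 -m handwheel '[{"twist":[0,0,0],"dp":[0,-30,-30],"jaw":0.9},{"twist":[0,0,0],"dp":[-15,-75,-60],"jaw":0.9},{"twist":[0,0,0],"dp":[-30,-120,-60],"jaw":0.9},{"twist":[0,0,0],"dp":[-45,-160,-60],"jaw":0.9},{"twist":[0,0,0],"dp":[-50,-160,-60],"jaw":0.9}]'
python3 - <<'E'
from h import *
plan([.505,.275,0.009],np.radians(1.1)); print(env.sense()['position'])
E
```

```text
t: 27.45
position: [0.5576, 0.1187, 0.0242]
tcp_rot: [1.0, 0.009, -0.0, 0.0]
force: [-0.7, -0.0, -4.6]
gripper_width: 0.0169
t: 28.08
position: [0.5032, 0.2804, 0.0843]
tcp_rot: [1.0, 0.011, -0.0, -0.0]
force: [1.2, -0.5, -4.5]
gripper_width: 0.0172
dp [ 1.7  5.5 75.3] twist [-0.     0.     0.004]
[0.50321479 0.28043899 0.08429141]
```

View pics/top10.png

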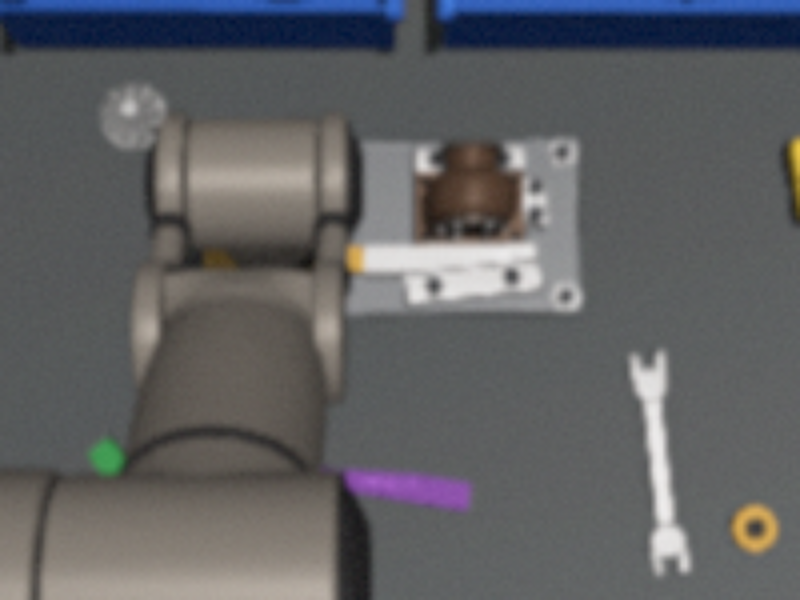

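The crop shows the wedge in the slot at (450,257), the bar at its butt at (355,257) and the housing home in the corner. The bystanders are undisturbed. Now I'll lay the bar down.

```bash
python3 -m handwheel '[{"twist":[0,0,0],"dp":[0,0,40],"jaw":0.9},{"twist":[0,0,0],"dp":[0,0,65],"jaw":0.9},{"twist":[0,0,0],"dp":[0,0,72],"jaw":0.9},{"twist":[0,0,0],"dp":[0,0,75],"jaw":0.9},{"twist":[0,0,0],"dp":[0,0,75],"jaw":0.9}]'
python3 -m handwheel '[{"twist":[0,0,0],"dp":[0,0,1],"jaw":0.9},{"twist":[0,0,0],"dp":[0,0,1],"jaw":0.9}]'
```

```text
t: 28.7
position: [0.5054, 0.2777, 0.0102]
tcp_rot: [1.0, 0.009, 0.001, -0.0]
force: [-0.2, 0.2, -4.0]
gripper_width: 0.0169
t: 28.95
position: [0.5049, 0.2778, 0.0089]
tcp_rot: [1.0, 0.01, 0.0, -0.0]
force: [0.2, 0.8, -4.8]
gripper_width: 0.0165
```

```bash
python3 -m handwheel '[{"twist":[0,0,0],"dp":[0,0,1],"jaw":0.9},{"twist":[0,0,0],"dp":[0,0,2],"jaw":0.9},{"twist":[0,0,0],"dp":[0,0,2],"jaw":0.9}]'
python3 -m handwheel '[{"twist":[0,0,0],"dp":[0,0,0],"jaw":-0.3},{"twist":[0,0,0],"dp":[0,0,0],"jaw":-0.3},{"twist":[0,0,0],"dp":[0,0,0],"jaw":-0.3},{"twist":[0,0,0],"dp":[0,0,0],"jaw":-0.3}]'
python3 -m handwheel '[{"twist":[0,0,0],"dp":[0,0,-40],"jaw":-0.3},{"twist":[0,0,0],"dp":[0,0,-100],"jaw":-0.3},{"twist":[0,0,0],"dp":[0,40,-150],"jaw":-0.3},{"twist":[0,0,0],"dp":[0,95,-190],"jaw":-0.3},{"twist":[0,0,0],"dp":[0,150,-220],"jaw":-0.3}]'
python3 - <<'E'
from fit import *
im,d=snapshot('wrist'); cv2.imwrite('pics/w11.png',im); C=cloud('wrist',d); np.save('w11c.npy',C)
s=env.sense();print(s['position'],s['gripper_width']); fitfix(im,C)
X,Y,Z=[C[...,i] for i in range(3)]
m=(Z>.01)&(Z<.04)&(X>.44)&(X<.57)&(Y>.16)&(Y<.4); P=C[m]; print('bar z',np.percentile(P[:,2],[5,50,95])); rect(P[:,:2],'bar')
E
```

```text
t: 29.32
position: [0.505, 0.2779, 0.0083]
tcp_rot: [1.0, 0.01, 0.001, -0.0]
force: [-3.9, -2.8, 11.0]
gripper_width: 0.0166
t: 29.82
position: [0.5047, 0.2777, 0.0063]
tcp_rot: [1.0, 0.01, 0.0, -0.0]
force: [-0.9, -0.5, -0.4]
gripper_width: 0.0555
t: 30.45
position: [0.5075, 0.1328, 0.2246]
tcp_rot: [1.0, 0.01, 0.001, -0.0]
force: [0.9, 0.6, -0.1]
gripper_width: 0.0554
[0.50938637 0.12708125 0.22840179] 0.055346989761956476
plate 9892 [592.3  -8.8] [145.3 181. ] 0.77
flange 99 [582.5 -52.1] [57.1 15. ] 89.71Traceback (most recent call last):
  File "<stdin>", line 3, in <module>
  File "fit.py", line 15, in fitfix
    sc=br&(Z>.05); Q=C[sc]; print('scroll y',np.round(np.percentile(Q[:,1],[1,99]),4),'x',np.round(np.percentile(Q[:,0],[1,99]),4),'ztop',Q[:,2].max().round(4))
                                                      ~~~~~~~~~~~~~^^^^^^^^^^^^^^^
    return _quantile_unchecked(
        a, q, axis, out, overwrite_input, method, keepdims, weights)
    return _ureduce(a,
                    func=_quantile_ureduce_func,
    ...<5 lines>...
                    overwrite_input=overwrite_input,
                    method=method)
    r = func(a, **kwargs)
    result = _quantile(arr,
                       quantiles=q,
    ...<2 lines>...
                       out=out,
                       weights=wgt)
    slices_having_nans = np.isnan(arr[-1, ...])
                                  ~~~^^^^^^^^^
IndexError: index -1 is out of bounds for axis 0 with size 0
```

View pics/w11.png

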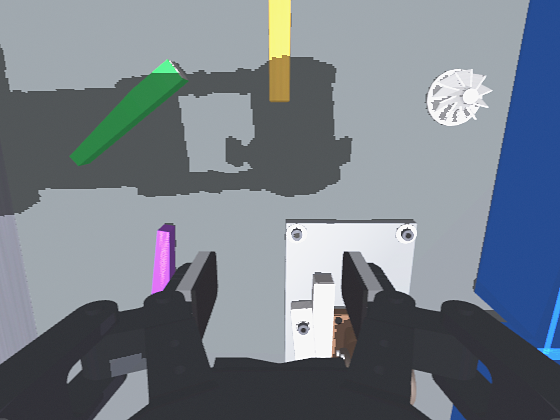

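```bash
python3 - <<'E'
from fit import *
C=np.load('w11c.npy');im=cv2.imread('pics/w11.png');X,Y,Z=[C[...,i] for i in range(3)];v,u=np.mgrid[:420,:560]
m=(Z>.012)&(Z<.04)&(X>.47)&(X<.54)&(Y>.16)&(Y<.4); print('bar z',np.percentile(C[m][:,2],[5,50,95])); rect(C[m][:,:2],'bar')
k=(Z>.029)&(Z<.04)&(u>310)&(u<335)&(v>268)&(v<350); print('wedge top z',np.percentile(Z[k],[5,50,95]),'butt y',np.percentile(Y[k],99.5),'x',np.percentile(X[k],[1,99]))
k=(Z>.008)&(Z<.016)&(u>340)&(u<400)&(v>215)&(v<240); print('plate edge y',Y[k].max())
hsv=cv2.cvtColor(im,cv2.COLOR_BGR2HSV); k=(hsv[...,0]<16)&(hsv[...,1]>90)&(Z>.022)&(Z<.03)&(v>290)&(u>330)&(u<360); print('flange end y',np.percentile(Y[k],99.5))
top,_=snapshot('top')
for n in ('housing','impeller','rotor','back_plate','wrench','spray_can','case','bearing'):
    o=mark_of('top',n); print(n,np.round(w('top',o[0]['centre']),3) if o else None)
E
```

```text
bar z [0.02145585 0.02289538 0.02418715]
bar 2143 [508.4 250.8] [19.9 88.3] 1.52
wedge top z [0.03060275 0.03791919 0.03914326] butt y 0.019657380971922957 x [0.54907478 0.57660062]
plate edge y 0.08217974820104405
flange end y -0.023579483451981065
housing [ 0.601 -0.06   0.012]
impeller [ 0.4   -0.214 -0.001]
rotor [0.644 0.385 0.001]
back_plate [ 0.563  0.435 -0.001]
wrench [ 0.398 -0.215  0.002]
spray_can [0.436 0.445 0.001]
case [ 0.641 -0.406 -0.001]
bearing [ 0.343 -0.295  0.001]
```

```bash
python3 - <<'E'
from h import *
s=env.sense();print(s['t'],s['joint_velocities'].round(3)); print(ticket.finish_job())
E
```

```text
30.95 [-0.003 -0.003 -0.003 -0.002  0.001 -0.002]
the job is handed in; nothing more can be done
None
```

I slid the housing home and started the grey steel wedge in the slot, then let go of it. I drove it with the end of the brass bar and laid the bar flat on the bench to the left of the fixture. The job was handed in at about 31 s; no verdict was reported.

**Last checks:**
- **Housing:** the flange end measured at fixture x about -44 mm, within 1 mm of home. An earlier fit put it under 1 mm from the stop rail and square to about 0.1°.
- **Wedge:** it stopped advancing at about 29 N, with its tip about 52 mm past the slot's middle. It stayed there when the bar was drawn back.
- **Bar:** it lies level on the bench, clear of the wedge.
- **Bystanders:** none looked disturbed in the pictures. I did not compare their positions with the start.

**Checks that were weak or disagreed:**
- **Clamping force:** I could not measure the force the wedge holds by itself; I inferred it from the push and the stall.
- **Last wrist picture:** the arm was still moving when it was taken, so its absolute positions were up to about 8 mm off. I took the housing and wedge x positions relative to the plate edge instead.
- **Impeller:** the top-camera network placed it on the wrench, a false report. It stands in its place in the wrist picture.

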